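# Strap the dowel down and hold the index pin back

## Robot

A 6-joint arm with a two-finger parallel gripper is mounted at the origin on a cart in front of the work surface, level with it; the furniture and walls round the work are solid. World frame = base frame: x ahead of the robot, y to its left, z up, the work surface at z = 0. Lengths are in m, angles in rad, forces in N, time in s.
With the tool pointing down it reaches from about 0.275 to 0.775 m from the base axis. Payload 14.6 kg.
Tool frame: the origin (TCP) lies midway between the tips of the shut fingers; the grasp point (between the pads) lies 19 mm behind it (grip_depth is the distance from the TCP to the grasp point, in m); z points along the fingers, y is the direction in which the jaws open and shut (so a half turn about z gives the same grasp; the last joint's range is limited). The gripper opens to 85 mm and grips with 20 to 120 N. Pads are 22 mm wide; open, the fingers measure 114 mm over their backs; the gripper's body (76 mm by 85 mm) begins 54 mm behind the grasp point. The pads swing forward as they close: fully open they stand 13 mm farther back than shut.
Start: joints at [1.15, 0.263, -0.048, 1.259, 0, 1.415], TCP at [0.138, 0.507, 0.231] pointing down, gripper open.
Joint ranges: [-2.65, 2.65], [-0.89, 1.7], [-1.18, 1.37], [-2.13, 2.11], [-1.35, 1.29], [-3.14, 3.14]. Speed limits (rad/s): [1.89, 1.89, 2.57, 2.79, 3.14, 3.14].

## Interface

Orientations are given as a unit quaternion [w, x, y, z].
In Python, from plant import observe, read_camera, job_done, grip_depth gives the robot as it stands. The module is installed in compiled form; this text tells all that it offers.
- The arm moves only by the shell command python3 -m jog 'ROWS' [OPENING] [FORCE]. ROWS is JSON, a list of rows, each a list of 2 entries, a list of its own where there are three numbers: the shift along the tool's x, y, z in cm, then the turn about the tool's z in degrees. In form: [[[x, y, z], twist], ...]. A call has 1 to 10 rows; each row is the pose to reach, as a shift and turn from the pose commanded when the call began, along the tool's axes at that moment; what a row does not reach only later rows make up. A row lasts 1/8 s, in which the tool goes at most 62.5 mm and 10.7 degrees, less where a joint would pass 70% of its speed; a pose out of reach is approached as far as the arm can. A call with a gripper value outside its range is refused whole. OPENING is the opening in per cent of the stroke, from 0 (shut) to 100 (fully open), set as the call begins (- or left out, the last holds). The fingers move at their own pace and stop on an object; FORCE is the grip in N (left out, the last holds). Time passes only in rows, so rows that repeat a pose let the fingers close. It gives the time, the measured TCP pose, the force and the opening at its end, in the units of the state.
- observe(): the state, without advancing time (a new reading comes with each control period).
- read_camera(name): name is "scene" or "top"; returns a dict with "color" (400x640x3 uint8, blue, green, red), "vertical_fov" (degrees; the focal length in pixels is half the picture's height over the tangent of half this angle, whatever the lens; pixels are square), "cx", "cy" (the principal point, pixels), "k1" (the pictures are not rectified: a ray, as slopes to the right and down, at radius r is drawn at 1 + k1 r^2 times it, then the intrinsics apply), "position" and "orientation" of the camera in the world. Camera axes: x right, y down, z forward; pixel columns grow to the right and rows downward; lengths in m; the calibration is good to about 2 mm. A picture is of the moment at which its call begins. There is no depth.
- job_done(): hands the job in, once; it reports no verdict.
The state is a dict: "time": time; "joint_positions": joint angles; "qvel": joint speeds; "effort": joint torques, N m; "tcp_pos": TCP position; "ee_rot": TCP orientation; "force": force on the tool from outside, world axes, zero at the start; "moment": the same for the moment, N m; "opening": finger opening in m.
Only numpy, scipy, OpenCV 4.12 (cv2) and the standard library are available. Lean on these libraries where they do the work, as an engineer would, in place of code of your own. Each camera call takes 0.05 s, during which the arm holds its last target. There are 200 camera calls.

## Task

The dowel in the indexing fixture is ready to be turned to its next hole. Press both hinged straps down over it until their detents hold them shut, and only then take the plunger's knob between the fingers, pull the sprung index pin straight back to its stop, and finish still gripping it there, so that the pin stays clear of its seat hole. Leave the dowel in its cradle and the other things on the bench where they are.

Things in the scene. Friction and masses are not known exactly. Their poses are not given: they have to be found in the camera images.
- index_fixture: Fixture fixed to the bench: grey base (235 x 190 x 12), aluminium disc (160 across, top 60 above the bench) with holes round its rim, on it a wooden cradle with the dowel and two hinged steel straps; the index pin enters the rim through a bracket (36 wide, 64 high). Origin: bench level under the disc's centre; z up, +x from knob to disc, +y along the dowel. Faces the robot within 0.45 rad.
- strap_left (a joint): Opening (rad) of the +y strap: 0 shut, 0.95 wide open; starts partly open, stays where left. A flat bar 84 long, 22 wide, 5 thick; hinge along y at fixture x +42, y +38, z 88; free end to -x. In the last 0.1 rad a sprung ball resists (6 to 8 N at the marked point), snaps over at about 0.06 and holds the strap at 0. The ball's post at the free end (x -53 to -64) is 94 high.
- strap_right (a joint): The same for the -y strap: hinge at fixture x +42, y -38, z 88 (mm).
- strap_left_end (a point): Point to press on the left strap: middle of its upper face near the free end, 68 from the hinge axis along the strap and 5 above that axis (shut: fixture x = -26, y = +38, 93 above the bench). Its axes turn with the strap.
- strap_right_end (a point): Point to press on the right strap, likewise (shut: fixture x = -26, y = -38, 93 above the bench).
- index_plunger (a joint): How far the index pin is pulled back (m): 0 seated in the disc's rim (9 mm deep), 0.016 at its stop. A spring returns it: 5.6 N when seated, 11 N at the stop.
- pull_knob: The plunger's knob: plain, black, round, 26 across and 18 long, axis level along the fixture's x, 46 above the bench. Origin at its centre, 151 from the disc's centre on the fixture's -x side when seated. Pull along the fixture's -x (away from the disc). Below lies bare bench or the base plate, 12 high; a collar 20 across ends 10 short of the knob's inner face when seated.
- cradle (a point): Middle of the cradle's groove (18 wide, along the fixture's y), where the dowel's centre lies: 78 above the bench.
- dowel_mid (a point): Centre of the loose beech dowel (16 across, 200 long, along y) that lies in the groove; its top is 86 above the bench, 2 under the shut straps.
- wax_tin: Flat round wax tin, 71 across, 28 high, on the bench beside the fixture's +y side; origin at its underside. Bystander.
- nail_set: Small steel nail punch, 100 long, 10 thick, on the bench beside the fixture's -y side; origin at its underside. Bystander.
- tape_measure: Tape measure, 36 x 87 x 64; origin at its underside. Bystander.
- spring_clamp: Spring clamp lying flat, 123 long; origin at its underside. Bystander.
- offcut: Hardwood offcut, 60 x 70 x 45; origin at its underside. Bystander.

How it is judged:
On the way, in this order (a step that is already met when the one before it is completed fails the run):
1. both straps are shut, held by their detents (value of joint each of strap_left, strap_right below 0.02 rad), for 0.3 s.
2. the fingers have pulled the index pin back to its stop (all of step 1 and value of joint index_plunger above 0.0135 m and contact force between the fingers and pull_knob above 3 N), for 0.3 s.
At the end, for the whole second after the job is handed in: The fingers still grip the knob (over 3 N) and hold the pin back at its stop (over 13.5 mm of 16), both straps are shut (under 0.02 rad), and the dowel lies in its cradle (centre within 20 mm) (all of step 2 and distance between dowel_mid and cradle below 0.02 m); the arm keeps its last pose, push and grip.
It fails at once if the index pin is pulled while a strap is open (value of joint index_plunger above 0.005 m and value of joint any of strap_left, strap_right above 0.03 rad).
It fails at once if another thing on the bench is moved more than 20 mm (distance of any of wax_tin, nail_set, tape_measure, spring_clamp, offcut from where it was at the start of the episode above 0.02 m).
It also fails if it takes over 48 s, if anything falls off the work surface, if the arm or the gripper's body presses on something with over 40 N, if the wrist force passes 120 N, or if a joint passes its speed limit or range.

## Working session

There is one attempt and no reset: what is moved stays moved. The work goes in short steps, Python scripts to look and compute and a shell command to move; the robot and the scene stay as the last step left them, time stands still between calls to the robot, and variables do not carry over. Pictures are saved under pics/ and viewed, about 8 in all and at most 12, crops included, and the job is handed in when it is done.

```bash
mkdir -p pics; cat > h.py <<'E'
import numpy as np, cv2
from scipy.spatial.transform import Rotation as R
from plant import observe, read_camera
def rot(q): return R.from_quat([q[1],q[2],q[3],q[0]]).as_matrix()
def K(c):
    f=200/np.tan(np.radians(c["vertical_fov"])/2); return f
def proj(c,P):
    p=(np.atleast_2d(P)-c["position"])@rot(c["orientation"]); s=p[:,:2]/p[:,2:]
    r2=(s**2).sum(1,keepdims=True); return s*(1+c["k1"]*r2)*K(c)+[c["cx"],c["cy"]]
def ray(c,uv):
    d=(np.array(uv,float)-[c["cx"],c["cy"]])/K(c); s=d.copy()
    for _ in range(20): s=d/(1+c["k1"]*(s**2).sum())
    return rot(c["orientation"])@np.r_[s,1]
def atz(c,uv,z):
    d=ray(c,uv); return c["position"]+d*(z-c["position"][2])/d[2]
E
python3 - <<'E'
from h import *
for n in("scene","top"):
    c=read_camera(n); cv2.imwrite(f"pics/{n}0.png",c["color"]); print(n,{k:v for k,v in c.items() if k!="color"})
s=observe();print(s)
E
```

```text
scene {'vertical_fov': 44.36221686123329, 'cx': 319.4490480286364, 'cy': 190.74452001392268, 'k1': 0.0118720374663443, 'position': array([-0.26534469, -0.74096316,  0.78066975]), 'orientation': array([-0.4543438 ,  0.80757711, -0.32615208,  0.18712491])}
top {'vertical_fov': 55.44491716165902, 'cx': 323.80130900350883, 'cy': 194.0460419204093, 'k1': 0.01027051129051613, 'position': array([0.49415162, 0.09336678, 1.0587173 ]), 'orientation': array([-0.00548337,  0.71152731, -0.70220391,  0.0246676 ])}
{'time': 0.1, 'joint_positions': array([ 1.14969325e+00,  2.63492787e-01, -4.88847016e-02,  1.25940318e+00,
       -2.71921430e-05,  1.41548519e+00]), 'qvel': array([-0.00031954, -0.00090907,  0.00152711, -0.00116645,  0.00113808,
       -0.00010132]), 'effort': array([ 4.64381577e-03, -6.38581681e+01,  3.85064185e+01,  1.00168423e-02,
       -2.06580302e-05, -1.06662557e-05]), 'tcp_pos': array([0.13781656, 0.50632448, 0.23085989]), 'ee_rot': array([-1.26855972e-04,  1.32505107e-01,  9.91182200e-01, -4.75734757e-04]), 'force': array([-0.72753505, -0.42099762,  0.71052236]), 'moment': array([-0.0133583 ,  0.0518599 , -0.01512962]), 'opening': 0.0851240384257925}
```

View pics/top0.png

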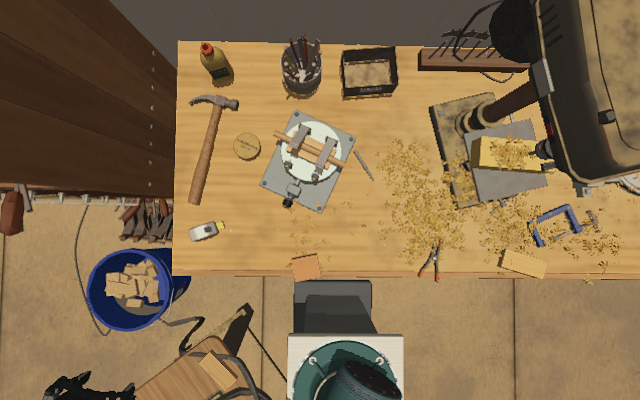

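View pics/scene0.png

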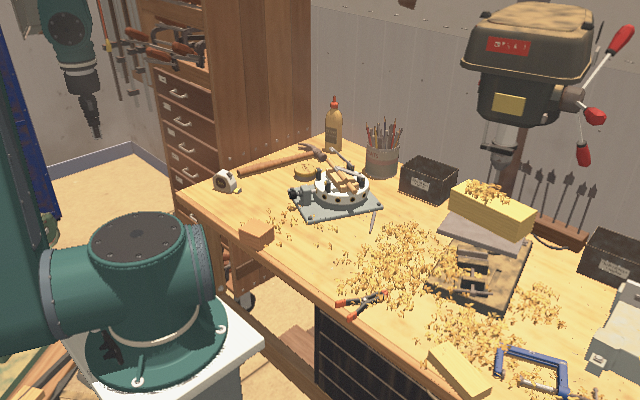

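The top view shows the fixture at about (307,160), with the knob at about (288,202), the tin at (246,146) and the nail set at (363,165). The scene view shows it from the side at about (335,190). Next I'll enlarge both.

```bash
python3 - <<'E'
import cv2,numpy as np
a=cv2.imread("pics/top0.png")[100:220,230:390]; b=cv2.imread("pics/scene0.png")[140:230,270:390]
cv2.imwrite("pics/c0.png",cv2.resize(a,None,fx=5,fy=5,interpolation=cv2.INTER_CUBIC))
cv2.imwrite("pics/c1.png",cv2.resize(b,None,fx=6,fy=6,interpolation=cv2.INTER_CUBIC))
E
```

```text
(no output)
```

View pics/c0.png

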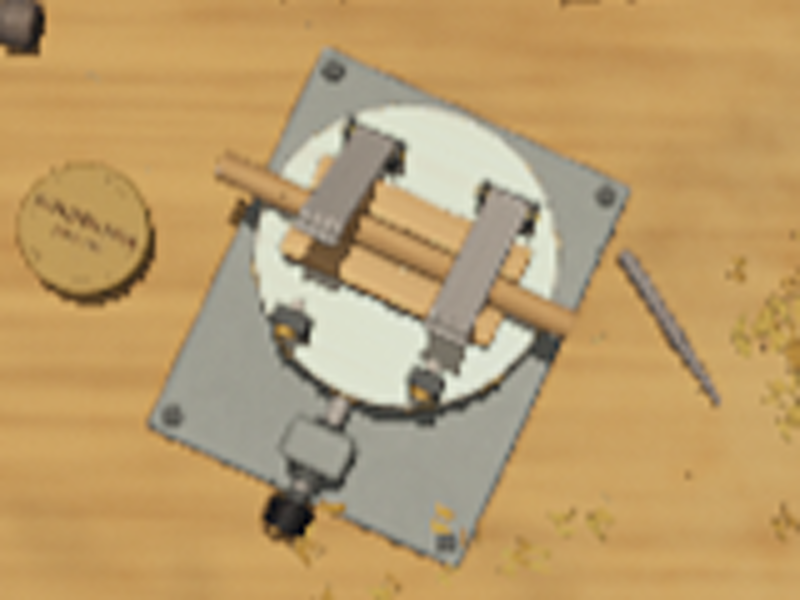

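View pics/c1.png

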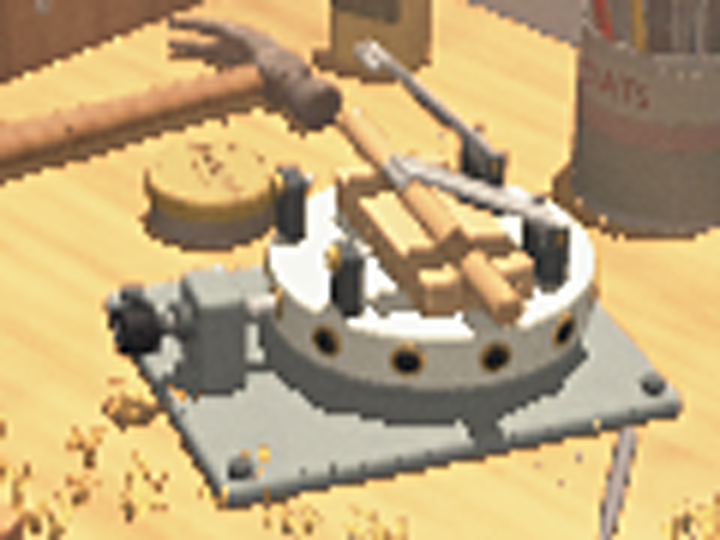

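```bash
cat > fit.py <<'E'
from h import *
from scipy.optimize import least_squares
ct,cs=read_camera("top"),read_camera("scene")
T=lambda X,Y:(230+(X+.5)/5-.5,100+(Y+.5)/5-.5)
S=lambda X,Y:(270+(X+.5)/6-.5,140+(Y+.5)/6-.5)
def se(a,y): return [42-84*np.cos(a)+2.5*np.sin(a),y,88+84*np.sin(a)+2.5*np.cos(a)]
def model(v):
    x,y,th,off,aL,aR=v
    pl=[(off+i*117.5,j*95,12) for i,j in((1,1),(1,-1),(-1,-1),(-1,1))]
    p=np.array(pl+[(-151,0,52),(-58.5,38,94),(-58.5,-38,94),(42,38,92),(42,-38,92),se(aL,38),se(aR,-38)]+
      [(-151,0,46),(-58.5,38,94),(-58.5,-38,94),se(aL,38),se(aR,-38)]+[pl[2]],float)/1000
    c,s=np.cos(th),np.sin(th)
    w=np.c_[x+c*p[:,0]-s*p[:,1],y+s*p[:,0]+c*p[:,1],p[:,2]]
    return np.r_[proj(ct,w[:11]),proj(cs,w[11:])]
obs=np.array([T(325,50),T(628,188),T(458,562),T(150,428),T(288,513),T(290,318),T(428,380),T(375,137),T(508,200),T(322,230),T(450,330)]+
 [S(133,320),S(293,172),S(347,245),S(370,52),S(402,172),S(225,497)])
r=least_squares(lambda v:(model(v)-obs).ravel(),[.55,.13,-.4,-20,.6,.4],loss="soft_l1",x_scale=[.1,.1,.1,10,.1,.1])
print(r.x); print(np.round((model(r.x)-obs),1).tolist())
x,y,th=r.x[:3]
for n,p in dict(knob=(-151,0,46),knobstop=(-167,0,46),Lend=(-26,38,93),Rend=(-26,-38,93)).items():
    c,s=np.cos(th),np.sin(th);p=np.array(p)/1000
    print(n,np.round([x+c*p[0]-s*p[1],y+s*p[0]+c*p[1],p[2]],4))
E
python3 fit.py; python3 -c "
from h import *;print(rot(observe()['ee_rot']).round(3))"
```

```text
[  0.65066306   0.10209084  -0.41750273 -22.67066564   0.75634752
   0.46852014]
[[-0.5, -1.3], [1.2, -0.2], [-0.1, 2.0], [-1.5, -0.1], [-0.3, 0.7], [-0.1, 0.0], [-0.5, 0.1], [-0.4, 0.8], [-0.1, 0.7], [-0.8, -0.6], [-0.3, -1.0], [0.9, 2.3], [0.2, 0.9], [0.5, 1.0], [0.8, 2.4], [0.5, 0.9], [0.1, -0.2]]
knob [0.5126 0.1633 0.046 ]
knobstop [0.498  0.1698 0.046 ]
Lend [0.6423 0.1474 0.093 ]
Rend [0.6115 0.0779 0.093 ]
[[-0.965  0.263 -0.   ]
 [ 0.263  0.965 -0.001]
 [ 0.    -0.001 -1.   ]]
```

```bash
cat > go.py <<'E'
from h import *
import sys
F=np.array([.65066,.10209]); th=-.4175
s=observe(); Rt=rot(s["ee_rot"]); p=s["tcp_pos"]
c,sn=np.cos(th),np.sin(th); W=np.array([[c,-sn],[sn,c]])
f=W.T@(p[:2]-F)*1000
print("t",round(s["time"],2),"tcp fixture mm",f.round(1),round(p[2]*1000,1),"F fixture",(W.T@s["force"][:2]).round(1),s["force"][2].round(1),"open",round(s["opening"],4),
 "twist needed",round(np.degrees(np.arctan2(Rt[1,1],Rt[0,1])-np.arctan2(c,-sn)),1))
for a in sys.argv[1:]:
    t=np.array(eval(a),float)/1000
    w=np.r_[F+W@t[:2],t[2]]
    print(a,"shift cm",(Rt.T@(w-p)*100).round(2))
E
python3 go.py "(-4,38,170)"
```

```text
t 0.2 tcp fixture mm [-632.7  161.7] 231.0 F fixture [-0.7  0.1] -0.2 open 0.0851 twist needed 8.7
(-4,38,170) shift cm [-60.28 -21.72   6.11]
```

```bash
python3 -m jog '[[[-60.3,-21.7,2],8.7],[[-60.3,-21.7,2],8.7],[[-60.3,-21.7,2],8.7],[[-60.3,-21.7,2],8.7],[[-60.3,-21.7,2],8.7],[[-60.3,-21.7,2],8.7],[[-60.3,-21.7,2],8.7],[[-60.3,-21.7,2],8.7],[[-60.3,-21.7,2],8.7],[[-60.3,-21.7,2],8.7]]' 0 40; python3 go.py "(-4,38,160)"
```

```text
time: 1.45
tcp_pos: [0.651, 0.1466, 0.2116]
ee_rot: [-0.0, 0.207, 0.978, 0.0]
force: [0.9, 0.6, -0.1]
opening: 0.0002
t 1.45 tcp fixture mm [-17.8  40.8] 211.6 F fixture [0.5 0.9] -0.1 open 0.0002 twist needed -0.0
(-4,38,160) shift cm [-1.38 -0.28  5.16]
```

```bash
python3 -m jog '[[[-1.4,-0.3,5.2],0],[[-1.4,-0.3,5.2],0],[[-1.4,-0.3,5.2],0]]'; python3 go.py; python3 - <<'E'
from h import *
a=read_camera("scene")["color"][110:240,250:410]
cv2.imwrite("pics/d.png",cv2.resize(a,None,fx=4,fy=4,interpolation=cv2.INTER_CUBIC))
E
```

```text
time: 1.82
tcp_pos: [0.6605, 0.1403, 0.1613]
ee_rot: [0.0, 0.207, 0.978, 0.0]
force: [-0.5, 0.2, 0.5]
opening: 0.0001
t 1.82 tcp fixture mm [-6.5 38.9] 161.3 F fixture [-0.5 -0. ] 0.5 open 0.0001 twist needed 0.0
```

View pics/d.png

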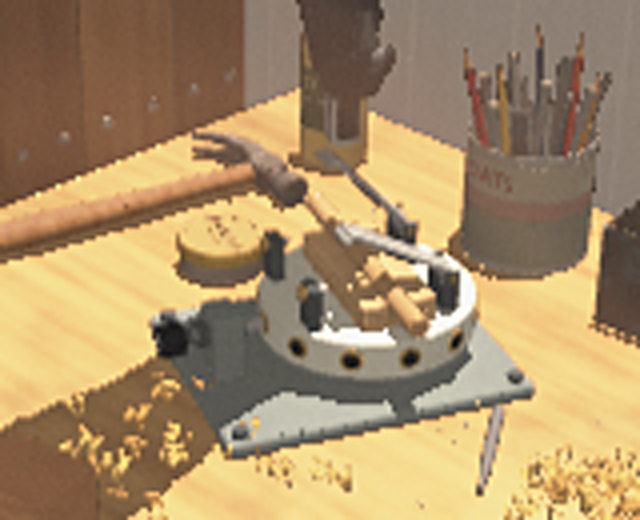

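The fingers, at about (350,75), hang over the open left strap's end at (325,155). I'll trace its arc down.

```bash
python3 -m jog '[[[0,-0.1,2.5],0],[[0.6,-0.1,3.2],0],[[1.1,-0.1,3.8],0],[[1.6,-0.1,4.6],0],[[1.9,-0.1,5.3],0],[[2.2,-0.1,6.2],0],[[2.2,-0.1,6.2],0]]'; python3 go.py; python3 -m jog '[[[0,0,0.3],0],[[0,0,0.6],0],[[0,0,0.6],0]]'; python3 go.py
```

```text
time: 2.75
tcp_pos: [0.6401, 0.1477, 0.0971]
ee_rot: [-0.001, 0.207, 0.978, -0.0]
force: [-0.6, -0.4, -0.6]
opening: 0.0001
t 2.75 tcp fixture mm [-28.2  37.4] 97.1 F fixture [-0.4 -0.6] -0.6 open 0.0001 twist needed -0.0
time: 3.12
tcp_pos: [0.6406, 0.1477, 0.0925]
ee_rot: [0.0, 0.207, 0.978, 0.0]
force: [-3.4, 0.1, 9.5]
opening: 0.0002
t 3.12 tcp fixture mm [-27.7  37.6] 92.5 F fixture [-3.1 -1.3] 9.5 open 0.0002 twist needed -0.0
```

```bash
python3 -m jog '[[[0,0,0.2],0],[[0,0,0.4],0],[[0,0,0.4],0]]'; python3 go.py
```

```text
time: 3.5
tcp_pos: [0.6408, 0.1479, 0.091]
ee_rot: [0.001, 0.207, 0.978, 0.001]
force: [-14.4, 0.1, 39.0]
opening: 0.0001
t 3.5 tcp fixture mm [-27.6  37.9] 91.0 F fixture [-13.2  -5.7] 39.0 open 0.0001 twist needed 0.0
```

```bash
python3 -m jog '[[[0,0,-5],0],[[0,0,-6],0],[[-1.1,-4,-6],0],[[-1.1,-7.6,-6],0],[[-1.1,-7.6,-6],0],[[-1.1,-7.6,-6],0]]'; python3 go.py "(-16,-38,122)"; python3 - <<'E'
from h import *
a=read_camera("scene")["color"][110:240,250:410]
cv2.imwrite("pics/e.png",cv2.resize(a,None,fx=4,fy=4,interpolation=cv2.INTER_CUBIC))
E
```

```text
time: 4.25
tcp_pos: [0.6199, 0.0739, 0.1475]
ee_rot: [-0.0, 0.207, 0.978, 0.0]
force: [0.0, 0.1, -0.1]
opening: 0.0001
t 4.25 tcp fixture mm [-16.7 -38.3] 147.5 F fixture [0.  0.1] -0.1 open 0.0001 twist needed -0.0
(-16,-38,122) shift cm [-0.07  0.03  2.55]
```

View pics/e.png

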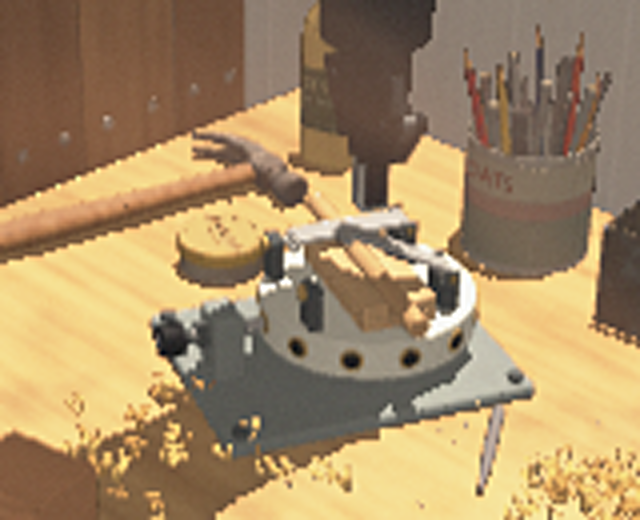

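The left strap now lies flat against its post, from (290,240) to (410,215). The right strap is still open at (345,230), under the fingers. I'll press it next.

```bash
python3 -m jog '[[[0,0,2.3],0],[[0.3,0,3.0],0],[[0.6,0,3.7],0],[[0.8,0,4.3],0],[[1.0,0,4.9],0],[[1.0,0,5.2],0],[[1.0,0,5.5],0],[[1.0,0,5.8],0],[[1.0,0,5.8],0]]'; python3 go.py
```

```text
time: 5.42
tcp_pos: [0.6107, 0.078, 0.0917]
ee_rot: [0.001, 0.207, 0.978, 0.0]
force: [-9.4, 1.0, 28.5]
opening: 0.0002
t 5.42 tcp fixture mm [-26.7 -38.3] 91.7 F fixture [-9.  -2.8] 28.5 open 0.0002 twist needed 0.0
```

```bash
python3 -m jog '[[[0,0,-4],0],[[1,1,-7],0],[[5,3.8,-7],0],[[10,3.8,-7],0],[[12.6,3.8,-7],0],[[12.6,3.8,-7],0],[[12.6,3.8,-7],0]]' 65 40; python3 go.py "(-152,0,90)"; python3 - <<'E'
from h import *
cs,ct=read_camera("scene"),read_camera("top")
a=cs["color"][140:230,270:390]; b=ct["color"][100:220,230:390]
cv2.imwrite("pics/f.png",np.hstack([cv2.resize(a,(480,360),interpolation=cv2.INTER_CUBIC),cv2.resize(a[40:70,5:35],(300,360)[:2],interpolation=cv2.INTER_CUBIC)]))
W=lambda f:np.r_[np.array([.65066,.10209])+np.array([[np.cos(-.4175),np.sin(.4175)],[np.sin(-.4175),np.cos(.4175)]])@np.array(f[:2])/1000,f[2]/1000]
print(proj(cs,[W((-151,0,46)),W((-160,0,46)),W((-151,-13,46)),W((-151,0,59))]))
E
```

```text
time: 6.3
tcp_pos: [0.5116, 0.1634, 0.1598]
ee_rot: [0.0, 0.207, 0.978, 0.0]
force: [-0.3, 0.1, -0.3]
opening: 0.0555
t 6.3 tcp fixture mm [-152.    -0.3] 159.8 F fixture [-0.3 -0. ] -0.3 open 0.0555 twist needed -0.0
(-152,0,90) shift cm [0.   0.03 6.98]
[[292.63619047 195.20019716]
 [289.61741497 195.76002749]
 [294.02491893 197.47006991]
 [292.53359886 191.30075722]]
```

View pics/f.png

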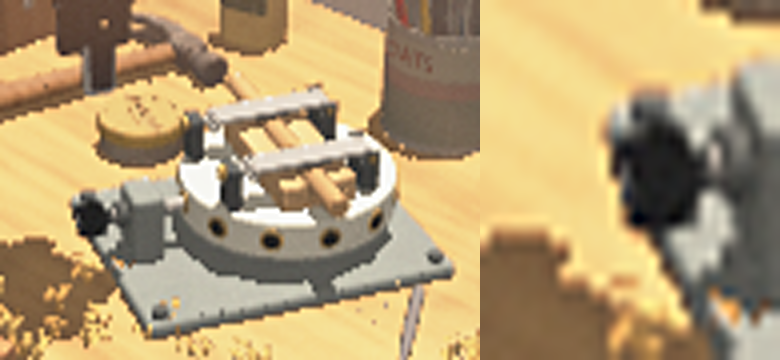

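Both straps lie flat on their posts, and the knob, at about (292.7,193.3) in the full image, is within 2 px of the model. I'll descend over the knob.

```bash
python3 -m jog '[[[0,0,5],0],[[0,0,9],0],[[0,0,11],0],[[0,0,12.5],0],[[0,0,13.5],0],[[0,0,13.5],0],[[0,0,13.5],0]]'; python3 go.py; python3 - <<'E'
from h import *
cs=read_camera("scene")
a=cs["color"][150:230,260:360]
cv2.imwrite("pics/g.png",cv2.resize(a,(750,600),interpolation=cv2.INTER_CUBIC))
E
```

```text
time: 7.28
tcp_pos: [0.5114, 0.1636, 0.0253]
ee_rot: [0.0, 0.207, 0.978, 0.0]
force: [0.2, 0.1, 0.3]
opening: 0.0556
t 7.28 tcp fixture mm [-152.3   -0.3] 25.3 F fixture [0.1 0.2] 0.3 open 0.0556 twist needed -0.0
```

View pics/g.png

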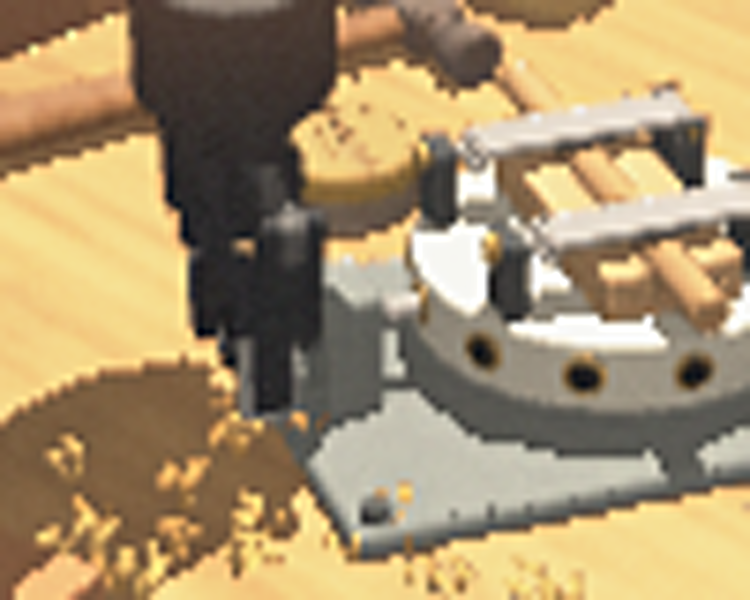

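The fingers straddle the knob position, around (260,370), no force registers, and both straps are still shut. I'll close on the knob.

```bash
python3 -m jog '[[[0,0,0],0],[[0,0,0],0],[[0,0,0],0],[[0,0,0],0],[[0,0,0],0],[[0,0,0],0]]' 0 70; python3 go.py
```

```text
time: 8.07
tcp_pos: [0.5111, 0.1637, 0.0253]
ee_rot: [0.0, 0.207, 0.978, 0.0]
force: [-1.9, 0.2, 6.5]
opening: 0.024
t 8.07 tcp fixture mm [-152.5   -0.3] 25.3 F fixture [-1.8 -0.6] 6.5 open 0.024 twist needed -0.0
```

```bash
python3 -m jog '[[[0.3,0,0],0],[[0.6,0,0],0],[[0.8,0,0],0],[[0.8,0,0],0]]'; python3 go.py;  python3 -m jog '[[[0.3,0,0],0],[[0.6,0,0],0],[[0.7,0,0],0],[[0.7,0,0],0]]'; python3 go.py
```

```text
time: 8.57
tcp_pos: [0.505, 0.1664, 0.0254]
ee_rot: [0.002, 0.208, 0.978, -0.0]
force: [5.6, -5.0, 0.8]
opening: 0.0239
t 8.57 tcp fixture mm [-159.2   -0.3] 25.4 F fixture [ 7.1 -2.3] 0.8 open 0.0239 twist needed -0.0
time: 9.07
tcp_pos: [0.499, 0.1691, 0.0254]
ee_rot: [0.002, 0.208, 0.978, -0.0]
force: [7.9, -7.1, -1.1]
opening: 0.0237
t 9.07 tcp fixture mm [-165.8   -0.3] 25.4 F fixture [10.1 -3.3] -1.1 open 0.0237 twist needed -0.0
```

The measured force follows the spring: 10.1 N at 13.3 mm. I'll go on to the stop.

```bash
python3 -m jog '[[[0.2,0,0],0],[[0.4,0,0],0],[[0.4,0,0],0],[[0.4,0,0],0]]'; python3 go.py; python3 -m jog '[[[0.1,0,0],0],[[0.1,0,0],0],[[0.1,0,0],0],[[0.1,0,0],0],[[0.1,0,0],0]]'; python3 go.py
python3 - <<'E'
from h import *
cs=read_camera("scene")
a=cs["color"][150:230,260:360]
cv2.imwrite("pics/i.png",cv2.resize(a,(750,600),interpolation=cv2.INTER_CUBIC))
E
```

```text
time: 9.57
tcp_pos: [0.4965, 0.1702, 0.0254]
ee_rot: [0.003, 0.208, 0.978, -0.001]
force: [14.5, -11.1, -4.6]
opening: 0.0238
t 9.57 tcp fixture mm [-168.6   -0.2] 25.4 F fixture [17.7 -4.2] -4.6 open 0.0238 twist needed -0.1
time: 10.2
tcp_pos: [0.4965, 0.1703, 0.0255]
ee_rot: [0.004, 0.208, 0.978, -0.001]
force: [18.9, -13.7, -9.6]
opening: 0.024
t 10.2 tcp fixture mm [-168.6   -0.2] 25.5 F fixture [22.9 -4.9] -9.6 open 0.024 twist needed -0.1
```

View pics/i.png

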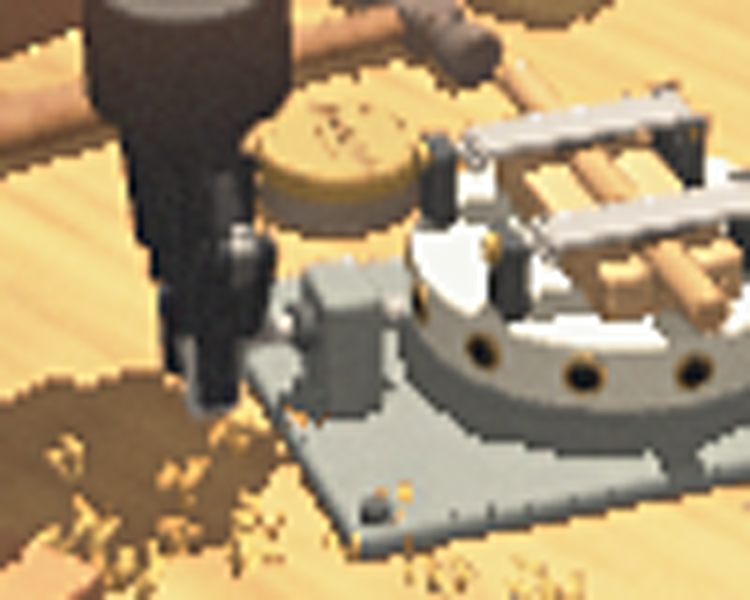

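The pin is at its stop: the tool has travelled 16.1 mm and stopped, with the force rising to 23 N. The knob is in the fingers at about (215,330), the straps are shut and the dowel lies in its cradle.

```bash
python3 go.py; python3 -c "
from plant import job_done;print(job_done())"
```

```text
t 10.25 tcp fixture mm [-168.6   -0.2] 25.5 F fixture [23.6 -5.5] -9.9 open 0.0238 twist needed -0.1
the job is handed in; nothing more can be done
None
```

I pressed the left strap and then the right one shut, gripped the knob, pulled the index pin back to its stop and handed the job in at about 10 s, still gripping. `job_done` gave no verdict, so this rests on my own checks.

- **Straps:** they stopped firmly at 39 N (left) and 28 N (right), well above the 6 to 8 N of the detents. In the pictures both lie flat on their posts. I couldn't read the joint angles themselves.
- **Pin:** the pull force followed the spring (7 N, then 10 N). The tool stopped after 16.1 mm and the force rose to 23 N, which is the stop. The commanded grip is 70 N.
- **Dowel and bench:** the last picture shows the dowel in its cradle and the wax tin unmoved. I didn't measure the other bystanders, but the arm felt no contact other than on the straps and knob.
- **Disagreements:**
  - The fingers read 24 mm open on the 26 mm knob, probably pad give or a slightly off-centre grip. There was no sign of slipping during the pull.
  - The knob sat about 2 px off my fitted model in the scene camera, which made no difference to the grasp.

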